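# Fit the vent valve's knob and hold it pressed

### The arm

A 7-joint arm with a two-finger parallel gripper is mounted at the origin on a cart in front of the work surface, level with it; the furniture and walls round the work are solid. World frame = base frame: x ahead of the robot, y to its left, z up, the work surface at z = 0. Lengths are in m, angles in rad, forces in N, time in s.
With the tool pointing down it reaches from about 0.35 to 0.775 m from the base axis. Payload 3.1 kg.
Tool frame: the origin (TCP) lies at the very end of the fingers, on their centre line; the grasp point (between the pads) lies ctrl.grasp_offset behind it (ctrl.grasp_offset is the distance from the TCP to the grasp point, in m); x points along the fingers, y is the direction in which the jaws open and shut, and the axes are right-handed (so a half turn about x gives the same grasp; the last joint's range is limited). The gripper opens to 85 mm and grips with 20 to 120 N. Pads are 22 mm wide; open, the fingers measure 114 mm over their backs; the gripper's body (76 mm by 85 mm) begins 54 mm behind the grasp point. The pads swing forward as they close: fully open they stand 13 mm farther back than shut.
Start: joints at [-1.176, 0.311, 0.014, 1.512, -0.004, 1.319, -0.027], TCP at [0.233, 0.498, 0.21] pointing down, gripper open.
Joint ranges: [-2.7, 2.7], [-0.3, 1.91], [-1.27, 1.3], [0.12, 2.57], [-1.44, 4.58], [0.2, 2.03], [-3.05, 3.05]. Speed limits (rad/s): [2.79, 2.79, 3.14, 3.14, 3.14, 3.14, 3.14].

### API

Orientations are given as a rotation vector (axis times angle).
In Python, from station import ctrl gives the robot as it stands.
- The arm moves only by the tool play_rows, never from a script. Its argument "increments" is a list of rows, each an object with "gripper": the closure, from 0 (fully open) to 1 (shut); "linear": the shift along the tool's x, y, z in m, a list of three; "turn": the turn about the tool's x in rad. A call has 1 to 20 rows; each row shifts and turns the commanded pose from where the row before left it, along the tool's axes as they then stand; what a row does not reach is not made up. A row lasts 1/10 s, in which the tool goes at most 50 mm and 8.59 degrees, less where a joint would pass 70% of its speed; a pose out of reach is approached as far as the arm can. A call is refused whole if a number of a shift passes 0.05 or a number of a turn 0.15, either way. A call with a gripper value outside its range is refused whole. The fingers move at their own pace and stop on an object; "squeeze" is the grip in N (left out, the last holds). Time passes only in rows, so rows that do not move let the fingers close. It gives the time, the measured TCP pose, the force and the opening at its end, in the units of the state.
- ctrl.observe(): the state, without advancing time (a new reading comes with each control period).
- ctrl.camera(name): name is "side" or "top" or "wrist"; returns (picture, depth): 480x640x3 uint8, red, green, blue; 480x640 float32, m along the optical axis (not along the pixel's ray), 0 where there is no reading.
- ctrl.get_calibration(name): a dict with "mtx" (3x3 intrinsics, pixels), "R" (3x3) and "t" (3): a world point X has camera coordinates R X + t. Camera axes: x right, y down, z forward; pixel columns grow to the right and rows downward; lengths in m; the calibration is good to about 2 mm. The wrist camera is an equidistant fisheye: a pixel r from the principal point sees the ray r / f radians off the axis. A picture is of the moment at which its call begins: read the wrist's pose just before it. get_calibration takes no time and is no camera call; for the wrist camera it gives the pose at the moment of the call.
- ctrl.job_done(): hands the job in, once; it reports no verdict.
The state is a dict: "t": time; "q": joint angles; "joint_vel": joint speeds; "joint_efforts": joint torques, N m; "ee_pos": TCP position; "orientation": TCP orientation; "ft_force": force on the tool from outside, world axes, zero at the start; "wrist_torque": the same for the moment, N m; "finger_gap": finger opening in m.
Only numpy, scipy, OpenCV 4.12 (cv2) and the standard library are available. Lean on these libraries where they do the work, as an engineer would, in place of code of your own. Each camera call takes 0.05 s, during which the arm holds its last target.

### The job

The black knob of the vent valve is parked in its white slotted keeper: slide it out of the keeper's open end, turn it so that the flat in its bore matches the flat of the D-shaped spindle standing up from the valve block, and push it fully home on the spindle. Then press the knob down, well past half of the spindle's spring travel, and finish like that: still gripping the knob and holding it pressed down. Do not shift the weight, matchbox, bottle and flask that stand around.

Things in the scene. Friction and masses are not known exactly. Their poses are not given: they have to be found in the camera images.
- keeper: Fixed white plastic T-slot holder, 104 (x) x 70 (y) x 15 mm high; origin at the centre of its underside. The slot runs along its x axis, closed by a wall at the +x end, open at the -x end. The knob's flange is captive under the slot's lips, so the knob cannot be lifted, only slid out in -x; it is free to lift once it is 80 mm from this origin.
- keeper_mouth (a point): Middle of the slot's open end, on the slot floor, 52 mm in -x from the keeper's origin and 4 mm above the counter; axes as the keeper's. The channel is 52 mm wide and 8 mm high, under two lips 3 mm thick that leave a 35 mm wide gap along the middle (lip tops 15 mm above the counter). The flange has 3 mm play in height and 2 mm at each side.
- knob: Black knob, 48 mm high, loose, 60 g, z up; origin at the centre of its underside. Flange 48 mm across, 5 mm thick; barrel 30 mm across up to z = 18; grip bar up to z = 48. The D-shaped bore (16.4 mm across, 14 mm deep, flat 5.2 mm from the axis) opens downward in the middle of the underside; its flat is on the -x side, where the bar's pointed nose points.
- knob_grip (a point): Centre of the knob's grip bar, on the knob's axis, 33 mm above its underside; axes as the knob's. The bar is 14 mm thick in y, 42 mm long in x, and spans z -15 to +15 mm about this point (the barrel's wider top lies just below the bar). Its -x end is a pointed nose with a white line on top, its +x end is round.
- knob_seat (a point): Centre of the closed inner end of the knob's bore, 14 mm above the knob's underside; axes as the knob's. It lies on the spindle tip when the knob is fully home.
- valve: Fixed aluminium valve block, 80 (x) x 90 (y) x 44 mm high, brass hose barbs 32 mm long on its +y and -y sides; origin at the centre of its underside. A round bonnet on top (to z = 55 mm) carries the spindle.
- spindle_tip (a point): Centre of the D-spindle's top, 80 mm above the counter when not pressed; z up along the spindle. Steel, 14 mm across, flat 4 mm from the axis on this frame's -x side; top 3 mm tapered by 1.5 mm. The knob fits with about 1.2 mm play all round when its x axis points as this x axis does within 0.15 rad. The spindle stands turned up to 0.7 rad in the block, held by stiff friction.
- spindle (a joint): How far the spindle is pressed down, m: 0 is up, 0.010 the stop. A spring pushes it up: about 2.5 N to start moving, 5.5 N half-way, 8.5 N at the stop. Unloaded it returns to 0. Pressed to the stop, the seated knob still clears the bonnet.
- weight: Brass weight, 25 mm across, 34 mm high, loose bystander; origin at its underside.
- matches: Matchbox 36 x 54 x 15 mm, loose bystander; origin at its underside.
- bottle: Brown reagent bottle with black cap, 50 mm across, 92 mm high, loose bystander; origin at its underside.
- flask: Conical glass flask, 62 mm across, 103 mm high, loose bystander; origin at its underside.
There are look-alikes about, which are no part of the job. What is shaped like the knob but pink or red is not meant.

How it is judged:
On the way:
1. the knob has been slid out of the keeper's open end (x of knob_grip in the frame of keeper below -0.075 m).
At the end, for the whole second after the job is handed in: The knob is fully home on the spindle (end of its bore within 4 mm of the spindle tip, flats matching within 0.25 rad, upright within 0.12 rad), the gripper's fingers still touch it with more than 1 N, and the spindle is held pressed by more than 5 mm of its 10 mm (distance between knob_seat and spindle_tip below 0.004 m and angle between the x axis of knob_seat and the x axis of spindle_tip, either way round below 0.25 rad and value of joint spindle above 0.005 m and angle between knob_seat's own z axis and vertical below 0.12 rad and contact force between the fingers and knob above 1 N); the arm keeps its last pose, push and grip.
It fails at once if the weight is shifted by more than 20 mm (distance of weight from where it was at the start of the episode above 0.02 m).
It fails at once if the matchbox is shifted by more than 20 mm (distance of matches from where it was at the start of the episode above 0.02 m).
It fails at once if the bottle is shifted by more than 20 mm (distance of bottle from where it was at the start of the episode above 0.02 m).
It fails at once if the flask is shifted by more than 20 mm (distance of flask from where it was at the start of the episode above 0.02 m).
It also fails if it takes over 45 s, if anything falls off the work surface, if the arm or the gripper's body presses on something with over 40 N, if the wrist force passes 120 N, or if a joint passes its speed limit or range.

## Working session

There is one attempt and no reset: what is moved stays moved. The work goes in short steps, Python scripts to look and compute and a tool call to move; the robot and the scene stay as the last step left them, time stands still between calls to the robot, and variables do not carry over. Pictures are saved under pics/ and viewed, and the job is handed in when it is done.

Besides the shell and the picture viewer there is one more tool, called after "Request:" by a JSON object that holds its "method" and its "body", one argument or row to a line. play_rows: Moves the arm, as the interface text tells. Its arguments: {"type":"object","properties":{"increments":{"type":"array","items":{"type":"object","properties":{"gripper":{"type":"number"},"linear":{"type":"array","items":{"type":"number"}},"turn":{"type":"number"}}}},"squeeze":{"type":"number"}},"required":["increments"]}

```bash
ls; mkdir -p pics; cat > h.py <<'E'
import numpy as np, cv2
from station import ctrl
def save(n,im): cv2.imwrite('pics/'+n+'.png',im[:,:,::-1])
E
python3 - <<'E'
from h import *
print(ctrl.observe(), ctrl.grasp_offset)
for n in ['top','side']:
    p,d=ctrl.camera(n); save(n+'0',p); np.savez('pics/'+n+'0.npz',p=p,d=d)
    print(n,ctrl.get_calibration(n))
E
```

```text
pics
{'t': 0.0, 'q': array([-1.17566813,  0.31171057,  0.01396105,  1.51308348, -0.00439501,
        1.31920594, -0.02719599]), 'joint_vel': array([ 9.59298123e-05,  1.38544580e-03, -2.29499124e-04, -1.09909371e-03,
       -5.46076371e-04, -9.80511531e-04,  7.14230633e-04]), 'joint_efforts': array([-5.56125251e-04, -3.79906690e+01,  1.45774204e-01, -2.30593282e+01,
        1.23141403e-02,  1.35717253e-02,  1.98378935e-06]), 'ee_pos': array([0.23232939, 0.49764425, 0.20931869]), 'orientation': array([ 0.34067375,  1.54395028, -0.34437121]), 'ft_force': array([ 0.56163238,  1.03481702, -0.35631607]), 'wrist_torque': array([-0.05365218, -0.01795701, -0.01344674]), 'finger_gap': 0.08532780886119727} 0.0187
top {'mtx': array([[604.33747503,   0.        , 313.92909031],
       [  0.        , 604.33747503, 246.63550901],
       [  0.        ,   0.        ,   1.        ]]), 'R': array([[ 0.0123799 , -0.99991973, -0.00269484],
       [-0.98895047, -0.01184583, -0.1477723 ],
       [ 0.14772851,  0.00449447, -0.98901774]]), 't': array([0.09321779, 0.56502916, 1.23532908])}
side {'mtx': array([[540.66924951,   0.        , 319.71683088],
       [  0.        , 540.66924951, 224.30141429],
       [  0.        ,   0.        ,   1.        ]]), 'R': array([[-0.94596506, -0.32426395,  0.00172987],
       [-0.14566676,  0.42017084, -0.89567721],
       [ 0.28970899, -0.84753133, -0.44470141]]), 't': array([0.5438303 , 0.12699109, 1.17828057])}
```

View pics/top0.png

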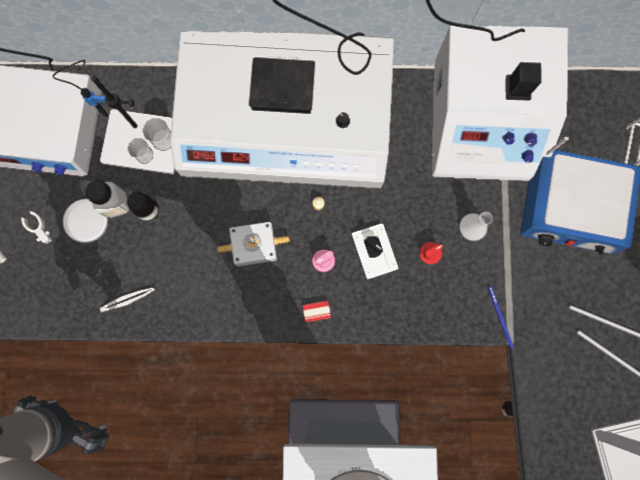

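View pics/side0.png

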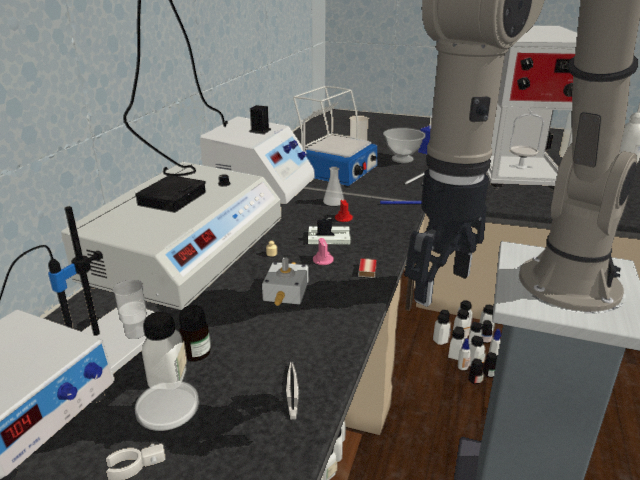

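The top view shows the valve at (253,243), the keeper with the black knob at (375,250), the pink and red decoys at (323,261) and (431,253), the weight at (318,203), the matchbox at (317,311), the bottle at (143,205) and the flask at (474,226). I'll zoom in next.

```bash
python3 - <<'E'
from h import *
p=np.load('pics/top0.npz')['p']; q=np.load('pics/side0.npz')['p']
a=cv2.resize(p[205:285,215:295],(400,400),interpolation=cv2.INTER_CUBIC)
b=cv2.resize(p[215:285,340:410],(400,400),interpolation=cv2.INTER_CUBIC)
save('z1',np.hstack([a,b]))
a=cv2.resize(q[250:310,255:315],(400,400),interpolation=cv2.INTER_CUBIC)
b=cv2.resize(q[200:260,300:360],(400,400),interpolation=cv2.INTER_CUBIC)
save('z2',np.hstack([a,b]))
E
```

```text
(no output)
```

View pics/z1.png

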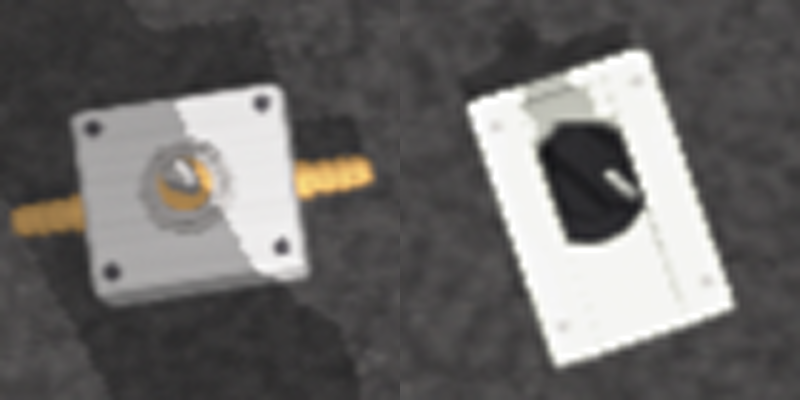

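View pics/z2.png

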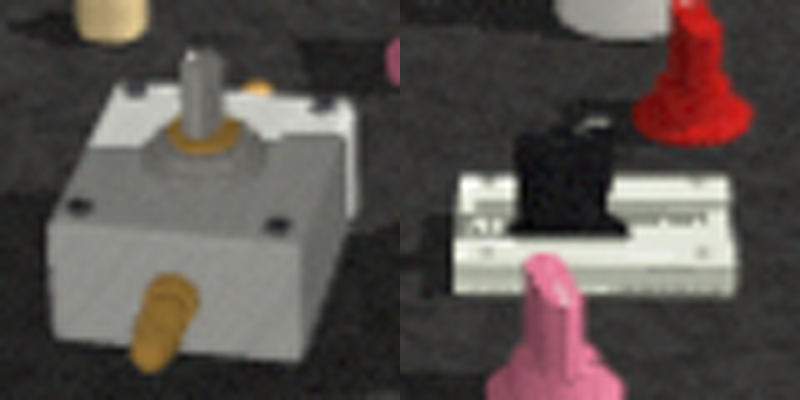

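```bash
cat >> h.py <<'E'
def ray(n,uv,z):
    c=ctrl.get_calibration(n); K,R,t=c['mtx'],c['R'],c['t']
    uv=np.atleast_2d(np.float64(uv))
    r=(np.c_[uv,np.ones(len(uv))]@np.linalg.inv(K).T)@R
    o=-R.T@t
    return o+r*((z-o[2])/r[:,2])[:,None]
E
python3 - <<'E'
from h import *
Z=np.load('pics/top0.npz');p=Z['p'];d=Z['d']
np.set_printoptions(precision=4,suppress=True)
def crop(u,v,x0,y0,s): return [x0+u*s,y0+v*s]
k=[crop(u-400,v,340,215,70/400) for u,v in [(468,102),(642,50),(735,306),(558,366)]]
kw=ray('top',k,.015); print('keeper',kw,kw.mean(0)); e=(kw[0]+kw[1]-kw[2]-kw[3])/2; print(np.linalg.norm(e),np.degrees(np.arctan2(e[1],e[0])))
# knob mask
hsv=cv2.cvtColor(p,cv2.COLOR_RGB2HSV)
v=[crop(u,v,215,205,.2) for u,v in [(72,118),(278,87),(307,272),(95,297)]]
vw=ray('top',v,.044);print('valve',vw,vw.mean(0)); e=(vw[0]+vw[1]-vw[2]-vw[3])/2; print(np.linalg.norm(e),np.degrees(np.arctan2(e[1],e[0])))
print('knob nose line',ray('top',[crop(u-400,v,340,215,.175) for u,v in [(610,172),(632,195)]],.052))
print('barrel?',ray('top',[crop(u-400,v,340,215,.175) for u,v in [(590,182)]],.04))
print('spindle top',ray('top',[crop(180,170,215,205,.2)],.08))
for n,uv in dict(weight=(318,203),matches=(317,311),pink=(323,261),red=(431,253),bottle=(143,205),flask=(474,226)).items(): print(n,ray('top',[uv],.03), d[uv[1],uv[0]])
E
```

```text
keeper [[ 0.5991  0.0183  0.015 ]
 [ 0.6199 -0.0477  0.015 ]
 [ 0.5225 -0.0822  0.015 ]
 [ 0.4991 -0.0157  0.015 ]] [ 0.5601 -0.0318  0.015 ]
0.10446238211277992 19.148122057215488
valve [[0.6001 0.2798 0.044 ]
 [0.6145 0.1927 0.044 ]
 [0.5355 0.1787 0.044 ]
 [0.5238 0.2676 0.044 ]] [0.5685 0.2297 0.044 ]
0.07876443449927688 9.583325079381828
knob nose line [[ 0.5672 -0.0317  0.052 ]
 [ 0.5588 -0.0397  0.052 ]]
barrel? [[ 0.5652 -0.0255  0.04  ]]
spindle top [[0.5725 0.2294 0.08  ]]
weight [[0.6609 0.0925 0.03  ]] 1.2995235
matches [[0.429 0.092 0.03 ]] 1.2803535
pink [[0.535  0.0805 0.03  ]] 1.2614965
red [[ 0.5549 -0.1493  0.03  ]] 1.2676786
bottle [[0.6521 0.4701 0.03  ]] 1.2398648
flask [[ 0.6145 -0.2424  0.03  ]] 1.2607902
```

```bash
cat >> h.py <<'E'
from scipy.spatial.transform import Rotation as Ro
np.set_printoptions(precision=4,suppress=True)
def pose():
    s=ctrl.observe(); R=Ro.from_rotvec(s['orientation']).as_matrix(); return s,R
E
python3 - <<'E'
from h import *
s,R=pose(); print(R)
c=ctrl.get_calibration('wrist'); print(c)
print('cam in tool',R.T@(-c['R'].T@c['t']-s['ee_pos']), R.T@c['R'].T)
E
```

```text
[[-0.0008  0.4229  0.9062]
 [-0.002   0.9062 -0.4229]
 [-1.     -0.0021  0.0001]]
{'mtx': array([[371.6483,   0.    , 319.5463],
       [  0.    , 371.6483, 230.9404],
       [  0.    ,   0.    ,   1.    ]]), 'R': array([[ 0.4228,  0.9062, -0.0027],
       [ 0.8629, -0.4017,  0.3067],
       [ 0.2769, -0.132 , -0.9518]]), 't': array([-0.549 , -0.0418,  0.3806])}
cam in tool [-0.1642  0.0003 -0.0771] [[ 0.0006 -0.3066  0.9518]
 [ 1.      0.0003 -0.0005]
 [-0.0001  0.9518  0.3066]]
```

Request:
{"method": "play_rows", "body": {
  "increments": [
    {"gripper": 0, "linear": [0, -0.0106, 0.03]},
    {"gripper": 0, "linear": [0, -0.0106, 0.046]},
    {"gripper": 0, "linear": [0, -0.0106, 0.046]},
    {"gripper": 0, "linear": [0, -0.0106, 0.046]},
    {"gripper": 0, "linear": [0, -0.0106, 0.046]},
    {"gripper": 0, "linear": [0, -0.0106, 0.046]},
    {"gripper": 0, "linear": [0, -0.0106, 0.046]},
    {"gripper": 0, "linear": [0, -0.0106, 0.046]},
    {"gripper": 0, "linear": [0, -0.0106, 0.046]},
    {"gripper": 0, "linear": [0, -0.0106, 0.046]},
    {"gripper": 0, "linear": [0, 0, 0.014]},
    {"gripper": 0, "linear": [0, 0, 0]},
    {"gripper": 0, "linear": [0, 0, 0]}
  ]
}}

```text
schema error: expected keys gripper, linear, turn
```

```bash
python3 - <<'E'
from h import *
s,R=pose(); print(s['t'],s['ee_pos'],s['q'],R)
p,d=ctrl.camera('wrist'); save('w1',p); np.savez('pics/w1.npz',p=p,d=d)
E
```

```text
0.1 [0.2324 0.4977 0.2094] [-1.1757  0.3117  0.014   1.5129 -0.0044  1.3192 -0.0272] [[-0.0008  0.4229  0.9062]
 [-0.002   0.9062 -0.4229]
 [-1.     -0.0021  0.0001]]
```

View pics/w1.png

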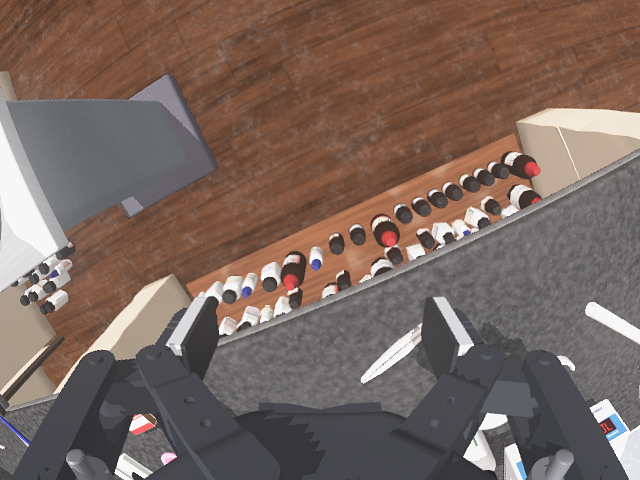

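The wrist view at the start shows the fingertips near (200,320) and (445,320), with the image centre free. The move was refused because every row needs a `turn`.

Request:
{"method": "play_rows", "body": {
  "increments": [
    {"gripper": 0, "turn": 0, "linear": [0, -0.0106, 0.03]},
    {"gripper": 0, "turn": 0, "linear": [0, -0.0106, 0.046]},
    {"gripper": 0, "turn": 0, "linear": [0, -0.0106, 0.046]},
    {"gripper": 0, "turn": 0, "linear": [0, -0.0106, 0.046]},
    {"gripper": 0, "turn": 0, "linear": [0, -0.0106, 0.046]},
    {"gripper": 0, "turn": 0, "linear": [0, -0.0106, 0.046]},
    {"gripper": 0, "turn": 0, "linear": [0, -0.0106, 0.046]},
    {"gripper": 0, "turn": 0, "linear": [0, -0.0106, 0.046]},
    {"gripper": 0, "turn": 0, "linear": [0, -0.0106, 0.046]},
    {"gripper": 0, "turn": 0, "linear": [0, -0.0106, 0.046]},
    {"gripper": 0, "turn": 0, "linear": [0, 0, 0.014]},
    {"gripper": 0, "turn": 0, "linear": [0, 0, 0]},
    {"gripper": 0, "turn": 0, "linear": [0, 0, 0]}
  ]
}}

```text
t: 1.45
ee_pos: [0.6019, 0.2095, 0.2097]
orientation: [0.342, 1.546, -0.342]
ft_force: [-0.8, 0.7, -0.5]
finger_gap: 0.0852
```

```bash
python3 - <<'E'
from h import *
s,R=pose(); print(s['t'],s['ee_pos'],s['q'],R)
c=ctrl.get_calibration('wrist')
p,d=ctrl.camera('wrist'); save('w2',p); np.savez('pics/w2.npz',p=p,d=d,**c)
E
```

```text
1.45 [0.6019 0.2095 0.2097] [-0.5055  0.5008  0.2336  1.2496 -0.1143  1.4056  0.8542] [[-0.0021  0.4223  0.9064]
 [ 0.0008  0.9064 -0.4223]
 [-1.     -0.0001 -0.0022]]
```

View pics/w2.png

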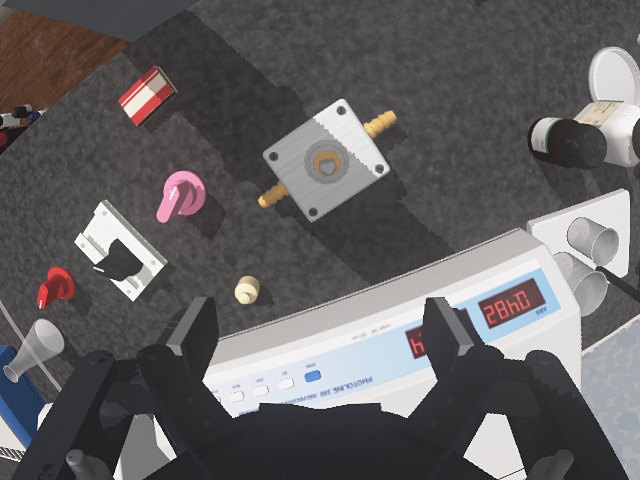

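```bash
python3 - <<'E'
from h import *
p=np.load('pics/w2.npz')['p']
a=cv2.resize(p[140:190,301:351],(400,400),interpolation=cv2.INTER_CUBIC)
b=cv2.resize(p[195:305,65:175],(400,400),interpolation=cv2.INTER_CUBIC)
save('z3',np.hstack([a,b]))
E
```

```text
(no output)
```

View pics/z3.png

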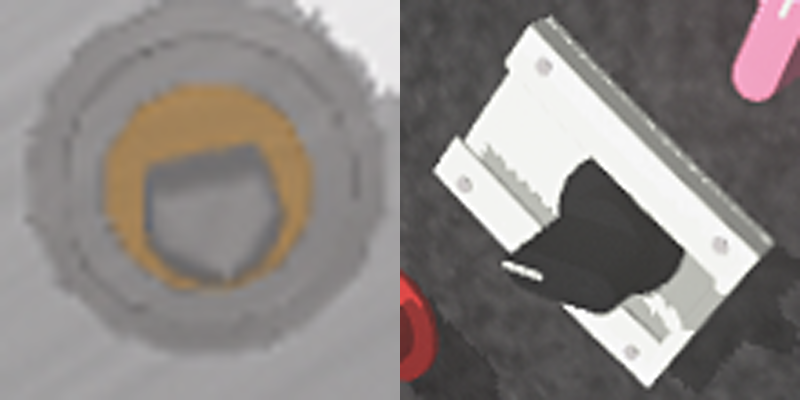

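```bash
cat >> h.py <<'E'
def wray(c,uv,z):
    K,R,t=c['mtx'],c['R'],c['t']
    uv=np.atleast_2d(np.float64(uv)); m=(uv-[K[0,2],K[1,2]])/K[0,0]
    th=np.linalg.norm(m,axis=1,keepdims=True); 
    r=np.c_[m/th*np.sin(th),np.cos(th)]@R
    o=-R.T@t
    return o+r*((z-o[2])/r[:,2])[:,None]
E
python3 - <<'E'
from h import *
c=np.load('pics/w2.npz')
def A(u,v,z): return wray(c,[[301+u/8,140+v/8]],z)[0]
def B(u,v,z): return wray(c,[[65+(u-400)*.275,195+v*.275]],z)[0]
def ang(a,b): return np.degrees(np.arctan2(*(b-a)[:2][::-1]))
for z,e in ((.08,[(160,190),(265,168)]),(.077,[(148,165),(257,142)])):
    a,b=[A(*q,z) for q in e]; print('flat',a,b,np.linalg.norm(b-a),ang(a,b)+90)
print('tip low',A(222,280,.077),'left',A(148,210,.077),'right',A(283,212,.077))
ring=[A(205,170+s,.055) for s in (0,)]
print('bonnet centre',A(205,180,.055),'brass centre',A(208,185,.055))
v=[wray(c,[q],.044)[0] for q in [(263,153),(342,99),(389,168),(311,221)]]; print('valve',np.mean(v,0), ang(v[0],v[1]),ang(v[3],v[2]),ang(v[0],v[3]))
k=[B(*q,.015) for q in [(540,17),(772,243),(648,387),(432,170)]]; print('keeper',k,np.mean(k,0),ang(k[0],k[1]),ang(k[3],k[2]))
print('line',B(505,262,.052),B(542,274,.052),ang(B(542,274,.052),B(505,262,.052)))
E
```

```text
flat [0.5674 0.2271 0.08  ] [0.5698 0.2375 0.08  ] 0.010641349102580563 167.17566972124047
flat [0.565  0.2269 0.077 ] [0.5674 0.2378 0.077 ] 0.01114463105643269 167.23397445084004
tip low [0.5787 0.2287 0.077 ] left [0.5691 0.225  0.077 ] right [0.575  0.2372 0.077 ]
bonnet centre [0.5714 0.2307 0.055 ] brass centre [0.5721 0.2307 0.055 ]
valve [0.571  0.2307 0.044 ] 99.27132094385901 100.34079341266994 8.91653682394935
keeper [array([ 0.5015, -0.0095,  0.015 ]), array([0.5978, 0.0253, 0.015 ]), array([ 0.6226, -0.0477,  0.015 ]), array([ 0.5237, -0.0813,  0.015 ])] [ 0.5614 -0.0283  0.015 ] 19.88207863324804 18.739483130475875
line [ 0.5598 -0.0405  0.052 ] [ 0.5684 -0.03    0.052 ] -129.12311735289563
```

Request:
{"method": "play_rows", "body": {
  "increments": [
    {"gripper": 0, "turn": 0, "linear": [0, -0.0375, 0.012]},
    {"gripper": 0, "turn": 0, "linear": [0, -0.0375, 0.012]},
    {"gripper": 0, "turn": 0, "linear": [0, -0.0375, 0.012]},
    {"gripper": 0, "turn": 0, "linear": [0, -0.0375, 0.012]},
    {"gripper": 0, "turn": 0, "linear": [0, -0.0375, 0.012]},
    {"gripper": 0, "turn": 0, "linear": [0, -0.0375, 0.012]},
    {"gripper": 0, "turn": -0.14, "linear": [0, 0, 0]},
    {"gripper": 0, "turn": -0.14, "linear": [0, 0, 0]},
    {"gripper": 0, "turn": -0.14, "linear": [0, 0, 0]},
    {"gripper": 0, "turn": -0.14, "linear": [0, 0, 0]},
    {"gripper": 0, "turn": -0.14, "linear": [0, 0, 0]},
    {"gripper": 0, "turn": -0.14, "linear": [0, 0, 0]},
    {"gripper": 0, "turn": -0.14, "linear": [0, 0, 0]},
    {"gripper": 0, "turn": -0.14, "linear": [0, 0, 0]},
    {"gripper": 0, "turn": -0.14, "linear": [0, 0, 0]},
    {"gripper": 0, "turn": 0, "linear": [0, 0, 0]},
    {"gripper": 0, "turn": 0, "linear": [0, 0, 0]}
  ]
}}

```text
t: 3.2
ee_pos: [0.5725, -0.024, 0.2107]
orientation: [-0.643, 1.473, 0.644]
ft_force: [0.2, 0.2, 1.1]
finger_gap: 0.0856
```

```bash
python3 - <<'E'
from h import *
s,R=pose(); print(s['t'],s['ee_pos'],s['q'],R)
c=ctrl.get_calibration('wrist')
p,d=ctrl.camera('wrist'); save('w3',p); np.savez('pics/w3.npz',p=p,d=d,**c)
save('z4',cv2.resize(p[130:280,220:420],(800,600),interpolation=cv2.INTER_CUBIC))
E
```

```text
3.2 [ 0.5725 -0.024   0.2107] [-0.0525  0.3575  0.0899  1.448  -0.0331  1.3375  2.4333] [[ 0.0001 -0.7332  0.68  ]
 [ 0.0008  0.68    0.7332]
 [-1.      0.0004  0.0007]]
```

View pics/w3.png

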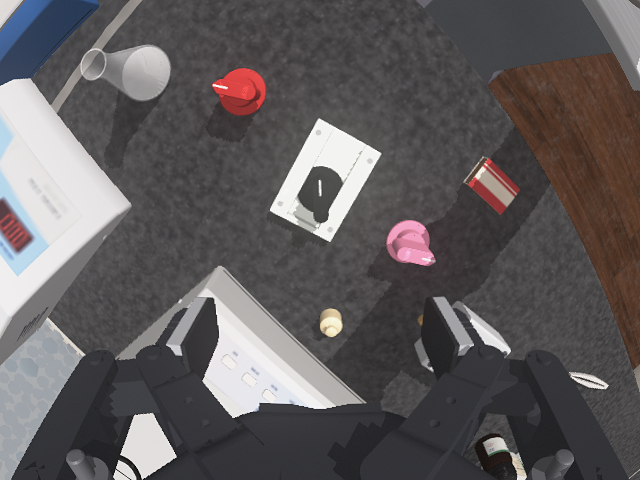

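View pics/z4.png

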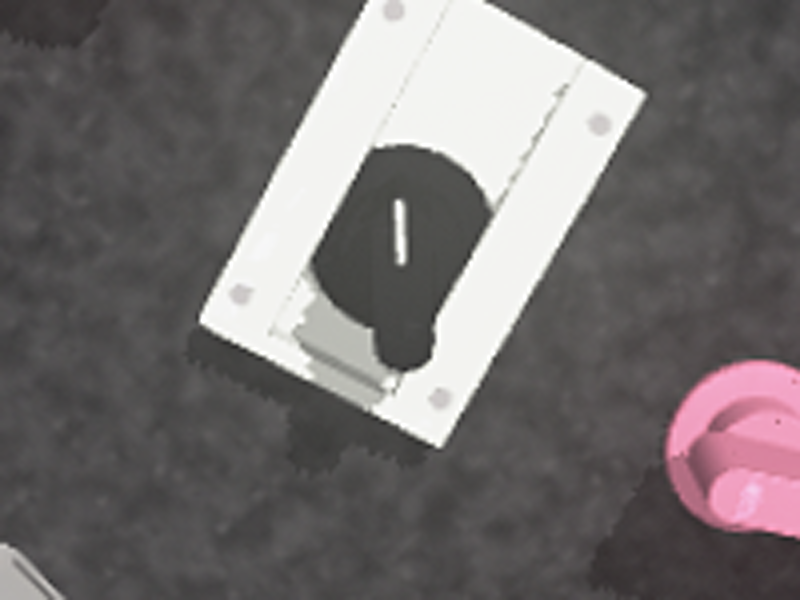

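```bash
python3 - <<'E'
from h import *
c=np.load('pics/w3.npz')
def B(u,v,z): return wray(c,[[220+u/4,130+v/4]],z)[0]
def ang(a,b): return np.degrees(np.arctan2(*(b-a)[:2][::-1]))
a=B(399,200,.052);b=B(402,263,.052);r=B(405,371,.052);l=B(374,345,.052);rr=B(435,345,.052)
print(a,b,r,'line ang',ang(a,b),'a-r',ang(a,r),np.linalg.norm(a-r),np.linalg.norm(a-b),'width',np.linalg.norm(l-rr),(l+rr)/2)
x=(r-a)/np.linalg.norm(r-a); print('centre',r-.021*x)
k=[B(*q,.015) for q in [(646,95),(441,447),(200,321)]]
print('keeper',(k[0]+k[2])/2,ang(k[0],k[1]),ang(k[1],k[2])-90,np.linalg.norm(k[0]-k[1]))
s,R=pose(); print(ang(0*R[:,2],R[:,2]))
E
```

```text
[ 0.5591 -0.0401  0.052 ] [ 0.5683 -0.0292  0.052 ] [ 0.5848 -0.0104  0.052 ] line ang 49.85561571722331 a-r 49.1578950474279 0.039278522718833905 0.01423535646872993 width 0.01374953099664491 [ 0.5807 -0.015   0.052 ]
centre [ 0.5711 -0.0263  0.052 ]
keeper [ 0.5612 -0.0304  0.015 ] 18.59688322708368 -161.69938960328125 0.10331742386213102
47.14380562181445
```

The view shows the keeper at the centre with its open end at the top right. The knob's white line runs (319,180) to (320,196) and its round end is at (321,222). The bar lies almost along the tool z axis, so I'm descending and gripping.

Request:
{"method": "play_rows", "body": {
  "increments": [
    {"gripper": 0, "turn": -0.037, "linear": [0, 0, 0]},
    {"gripper": 0, "turn": 0, "linear": [0.04, -0.0004, -0.0026]},
    {"gripper": 0, "turn": 0, "linear": [0.045, 0, 0]},
    {"gripper": 0, "turn": 0, "linear": [0.045, 0, 0]},
    {"gripper": 0, "turn": 0, "linear": [0.035, 0, 0]},
    {"gripper": 0, "turn": 0, "linear": [0.02, 0, 0]},
    {"gripper": 0, "turn": 0, "linear": [0, 0, 0]},
    {"gripper": 1, "turn": 0, "linear": [0, 0, 0]},
    {"gripper": 1, "turn": 0, "linear": [0, 0, 0]},
    {"gripper": 1, "turn": 0, "linear": [0, 0, 0]},
    {"gripper": 1, "turn": 0, "linear": [0, 0, 0]},
    {"gripper": 1, "turn": 0, "linear": [0, 0, 0]},
    {"gripper": 1, "turn": 0, "linear": [0, 0, 0]},
    {"gripper": 1, "turn": 0, "linear": [0, 0, 0]},
    {"gripper": 1, "turn": 0, "linear": [0, 0, 0]}
  ],
  "squeeze": 50
}}

```text
t: 4.75
ee_pos: [0.572, -0.0278, 0.0262]
orientation: [-0.672, 1.463, 0.672]
ft_force: [-1.3, 0.3, 6.1]
finger_gap: 0.0121
```

```bash
python3 - <<'E'
from h import *
s,R=pose(); print(s['t'],s['ee_pos'],s['q'],R,s['ft_force'],s['finger_gap'])
c=ctrl.get_calibration('wrist')
p,d=ctrl.camera('wrist'); save('w4',p); np.savez('pics/w4.npz',p=p,d=d,**c)
E
```

```text
4.75 [ 0.572  -0.0278  0.0262] [-0.0338  0.5208  0.0727  1.6877 -0.0454  0.9337  2.4873] [[ 0.0011 -0.758   0.6522]
 [ 0.0003  0.6522  0.758 ]
 [-1.     -0.0006  0.0009]] [-1.2745  0.2531  6.0603] 0.012109979454813935
```

View pics/w4.png

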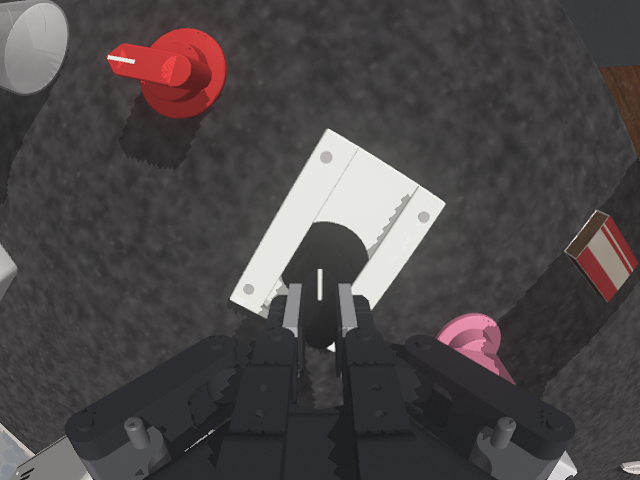

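The knob is gripped, with the bar between the pads at (320,290). Now I'm sliding it along the keeper's -x.

Request:
{"method": "play_rows", "body": {
  "increments": [
    {"gripper": 1, "turn": 0, "linear": [-0.0015, 0, 0]},
    {"gripper": 1, "turn": 0, "linear": [0, 0.0025, -0.0042]},
    {"gripper": 1, "turn": 0, "linear": [0, 0.0049, -0.0083]},
    {"gripper": 1, "turn": 0, "linear": [0, 0.0049, -0.0083]},
    {"gripper": 1, "turn": 0, "linear": [0, 0.0049, -0.0083]}
  ]
}}

```text
t: 5.3
ee_pos: [0.5379, -0.0394, 0.0265]
orientation: [-0.671, 1.466, 0.672]
ft_force: [-0.3, 0.7, -0.2]
finger_gap: 0.0118
```

```bash
python3 - <<'E'
from h import *
s,R=pose(); print(s['t'],s['ee_pos'],s['ft_force'],s['wrist_torque'],s['finger_gap'])
p,d=ctrl.camera('wrist'); save('w5',p)
E
```

```text
5.3 [ 0.5379 -0.0394  0.0265] [-0.2885  0.6529 -0.1545] [-0.0077  0.0089  0.0113] 0.011812960888175357
```

View pics/w5.png

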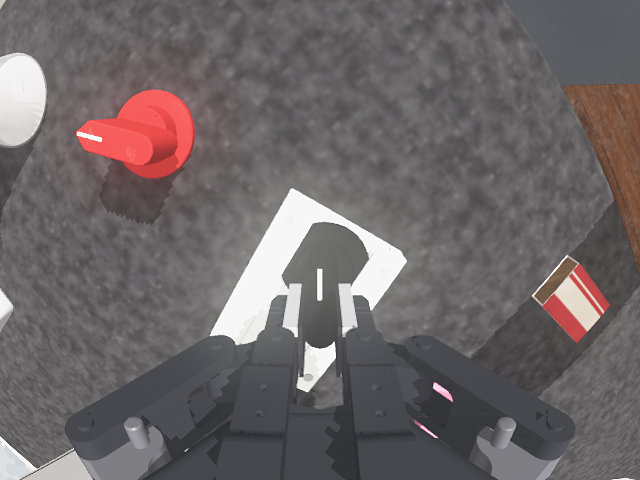

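The knob slides with almost no force and the grip is unchanged, so I'm continuing.

Request:
{"method": "play_rows", "body": {
  "increments": [
    {"gripper": 1, "turn": 0, "linear": [0, 0.0049, -0.0083]},
    {"gripper": 1, "turn": 0, "linear": [0, 0.0049, -0.0083]},
    {"gripper": 1, "turn": 0, "linear": [0, 0.0049, -0.0083]},
    {"gripper": 1, "turn": 0, "linear": [0, 0.0049, -0.0083]},
    {"gripper": 1, "turn": 0, "linear": [0, 0.0049, -0.0083]},
    {"gripper": 1, "turn": 0, "linear": [0, 0.0049, -0.0083]},
    {"gripper": 1, "turn": 0, "linear": [0, 0.0049, -0.0083]},
    {"gripper": 1, "turn": 0, "linear": [0, 0, 0]},
    {"gripper": 1, "turn": 0, "linear": [0, 0, 0]}
  ]
}}

```text
t: 6.25
ee_pos: [0.4758, -0.0605, 0.0271]
orientation: [-0.672, 1.464, 0.671]
ft_force: [1.2, 0.0, -1.1]
finger_gap: 0.0119
```

```bash
python3 - <<'E'
from h import *
s,R=pose(); print(s['t'],s['ee_pos'],s['ft_force'],s['wrist_torque'],s['finger_gap'])
c=ctrl.get_calibration('wrist')
p,d=ctrl.camera('wrist'); save('w6',p); np.savez('pics/w6.npz',p=p,d=d,**c)
u=np.array([np.cos(np.radians(18.7)),np.sin(np.radians(18.7))]);print((s['ee_pos'][:2]-[.5612,-.0304])@u)
E
```

```text
6.25 [ 0.4758 -0.0605  0.0271] [ 1.1721  0.0092 -1.113 ] [-0.0359 -0.0642 -0.002 ] 0.011915258320786644
-0.0905537279030392
```

View pics/w6.png

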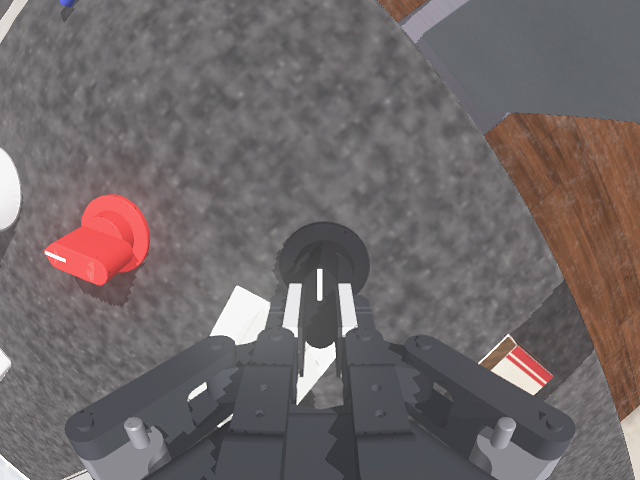

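Request:
{"method": "play_rows", "body": {
  "increments": [
    {"gripper": 1, "turn": 0, "linear": [-0.02, 0, 0]},
    {"gripper": 1, "turn": 0, "linear": [-0.04, 0, 0]},
    {"gripper": 1, "turn": 0, "linear": [-0.04, 0, 0]},
    {"gripper": 1, "turn": 0, "linear": [0, 0, 0]},
    {"gripper": 1, "turn": 0, "linear": [0, 0, 0]}
  ]
}}

```text
t: 6.8
ee_pos: [0.4769, -0.0602, 0.1279]
orientation: [-0.673, 1.461, 0.671]
ft_force: [-0.8, -0.3, -0.0]
finger_gap: 0.0117
```

```bash
python3 - <<'E'
from h import *
s,R=pose(); print(s['t'],s['ee_pos'],s['ft_force'],s['finger_gap'])
c=ctrl.get_calibration('wrist')
p,d=ctrl.camera('wrist'); save('w7',p); np.savez('pics/w7.npz',p=p,d=d,**c)
save('z7',cv2.resize(p[200:360,240:400],(600,600),interpolation=cv2.INTER_CUBIC))
q,_=ctrl.camera('side'); save('s7',q)
E
```

```text
6.8 [ 0.4769 -0.0602  0.1279] [-0.7934 -0.2776 -0.0081] 0.011678626779813
```

View pics/z7.png

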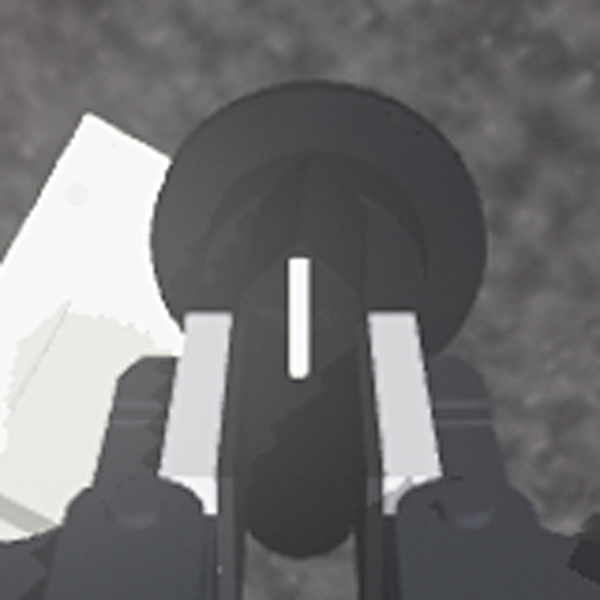

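View pics/s7.png

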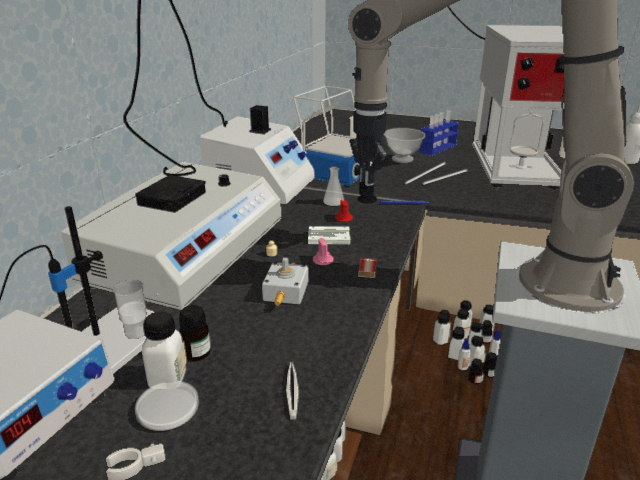

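```bash
python3 - <<'E'
from h import *
c=np.load('pics/w7.npz'); s,R=pose(); e=s['ee_pos']
s160=160/600
def T(u,v,dz):
    return R.T@(wray(c,[[240+u*s160,200+v*s160]],e[2]+dz)[0]-e)
for n,(u,v,dz) in dict(left=(150,238,-.0197),right=(487,250,-.0197),top=(318,81,-.0197),lineo=(299,258,.0258),linei=(299,378,.0258),round=(302,558,.0258)).items(): print(n,T(u,v,dz))
# circle fit on flange silhouette by edge pts
pts=[(150,238),(160,190),(185,150),(220,115),(265,90),(318,81),(370,90),(415,115),(455,155),(480,200),(487,250),(475,300)]
P=np.array([T(u,v,-.0185) for u,v in pts])[:,1:]
A=np.c_[2*P,np.ones(len(P))];x=np.linalg.lstsq(A,(P**2).sum(1),rcond=None)[0];print('circ',x[:2],np.sqrt(x[2]+x[:2]@x[:2]))
E
```

```text
left [ 0.0196 -0.0248  0.0021]
right [0.0197 0.0243 0.004 ]
top [ 0.0197 -0.0005 -0.0217]
lineo [-0.0258 -0.003  -0.0149]
linei [-0.0258 -0.003   0.0001]
round [-0.0258 -0.0026  0.0256]
circ [-0.0003  0.0028] 0.02432139703102658
```

```bash
python3 - <<'E'
from h import *
c=np.load('pics/w7.npz'); s,R=pose(); e=s['ee_pos']; print(e,R)
print('cam in tool',R.T@(-c['R'].T@c['t']-e)); print(R.T@c['R'].T)
d=c['d']; K=c['mtx']
def P(ux,vx):
    u=240+ux*160/600;v=200+vx*160/600
    ui,vi=int(round(u)),int(round(v)); z=d[vi,ui]
    m=(np.array([ui,vi])-[K[0,2],K[1,2]])/K[0,0]; th=np.linalg.norm(m); r=np.r_[m/th*np.tan(th),1]
    return R.T@(c['R'].T@(r*z-c['t'])-e)
for n,uv in dict(fl_left=(170,240),fl_l2=(190,190),fl_top=(318,110),fl_r2=(445,180),fl_right=(470,250),bart1=(275,330),bart2=(325,330),barr=(300,500),barl=(290,290)).items(): print(n,P(*uv))
# flange plane
pts=[P(u,v) for u in range(160,480,8) for v in range(90,300,8) if 110**2<((u-318))**2+((v-245)*1.0)**2<150**2 and v<280]
pts=np.array(pts); pts=pts[np.abs(pts[:,0]-np.median(pts[:,0]))<.004]
A=np.c_[pts[:,1:],np.ones(len(pts))]; x=np.linalg.lstsq(A,pts[:,0],rcond=None)[0]; print(len(pts),'x = a*y+b*z+c',x,(pts[:,0]-A@x).std())
E
```

```text
[ 0.4746 -0.0601  0.1257] [[-0.0026 -0.7583  0.6519]
 [ 0.0003  0.6519  0.7583]
 [-1.      0.0021 -0.0015]]
cam in tool [-0.1661 -0.0024 -0.077 ]
[[ 0.0047 -0.3093  0.951 ]
 [ 1.      0.0018 -0.0044]
 [-0.0003  0.951   0.3093]]
fl_left [ 0.0133 -0.0214 -0.0003]
fl_l2 [ 0.0142 -0.0181 -0.0073]
fl_top [ 0.0125 -0.0005 -0.0199]
fl_r2 [ 0.0122  0.0171 -0.0098]
fl_right [0.0112 0.0205 0.0005]
bart1 [-0.0294 -0.0057 -0.0078]
bart2 [-0.0303  0.     -0.0083]
barr [-0.0295 -0.0028  0.0143]
barl [-0.0293 -0.0041 -0.0128]
288 x = a*y+b*z+c [-0.0475 -0.0084  0.013 ] 0.0006458881642079353
```

The knob is held securely but leans about 0.05 rad about the bar axis, within the 0.12 limit. The underside centre is at about y +2.2 mm, z +3 mm in the tool frame. I'm carrying it over the spindle and turning it.

Request:
{"method": "play_rows", "body": {
  "increments": [
    {"gripper": 1, "turn": 0, "linear": [0, 0.009, 0.02]},
    {"gripper": 1, "turn": 0, "linear": [0, 0.0169, 0.04]},
    {"gripper": 1, "turn": 0, "linear": [0, 0.0169, 0.04]},
    {"gripper": 1, "turn": 0, "linear": [0, 0.0169, 0.04]},
    {"gripper": 1, "turn": 0, "linear": [0, 0.0169, 0.04]},
    {"gripper": 1, "turn": 0, "linear": [0, 0.0169, 0.04]},
    {"gripper": 1, "turn": 0, "linear": [0, 0.0169, 0.04]},
    {"gripper": 1, "turn": 0, "linear": [0, 0.008, 0.02]},
    {"gripper": 1, "turn": 0.1355, "linear": [0, 0, 0]},
    {"gripper": 1, "turn": 0.1355, "linear": [0, 0, 0]},
    {"gripper": 1, "turn": 0.1355, "linear": [0, 0, 0]},
    {"gripper": 1, "turn": 0.1355, "linear": [0, 0, 0]},
    {"gripper": 1, "turn": 0.1355, "linear": [0, 0, 0]},
    {"gripper": 1, "turn": 0.1355, "linear": [0, 0, 0]},
    {"gripper": 1, "turn": 0.1355, "linear": [0, 0, 0]},
    {"gripper": 1, "turn": 0.1355, "linear": [0, 0, 0]},
    {"gripper": 1, "turn": 0, "linear": [0, 0, 0]},
    {"gripper": 1, "turn": 0, "linear": [0, 0, 0]},
    {"gripper": 1, "turn": 0, "linear": [0, 0, 0]},
    {"gripper": 1, "turn": 0, "linear": [0, 0, 0]}
  ]
}}

```text
t: 8.9
ee_pos: [0.5683, 0.2289, 0.1265]
orientation: [0.175, 1.564, -0.175]
ft_force: [-0.4, -0.3, -0.1]
finger_gap: 0.0118
```

```bash
python3 - <<'E'
from h import *
s,R=pose(); print(s['t'],s['ee_pos'],s['q'],R,s['ft_force'],s['finger_gap'])
c=ctrl.get_calibration('wrist')
print('cam in tool',R.T@(-c['R'].T@c['t']-s['ee_pos']))
p,d=ctrl.camera('wrist'); save('w8',p); np.savez('pics/w8.npz',p=p,d=d,R=c['R'],t=c['t'],mtx=c['mtx'],e=s['ee_pos'],RT=R)
z=cv2.resize(p[200:360,240:400],(400,400),interpolation=cv2.INTER_CUBIC)
q,_=ctrl.camera('side'); z2=cv2.resize(q[225:315,250:340],(400,400),interpolation=cv2.INTER_CUBIC); save('z8',np.hstack([z,z2]))
E
```

```text
8.9 [0.5683 0.2289 0.1265] [-0.5409  0.4957  0.1925  1.4612 -0.0981  1.1947  1.0132] [[-0.0006  0.2208  0.9753]
 [-0.0001  0.9753 -0.2208]
 [-1.     -0.0002 -0.0006]] [-0.3552 -0.3384 -0.0934] 0.011765036148973765
cam in tool [-0.1641  0.     -0.077 ]
```

View pics/z8.png

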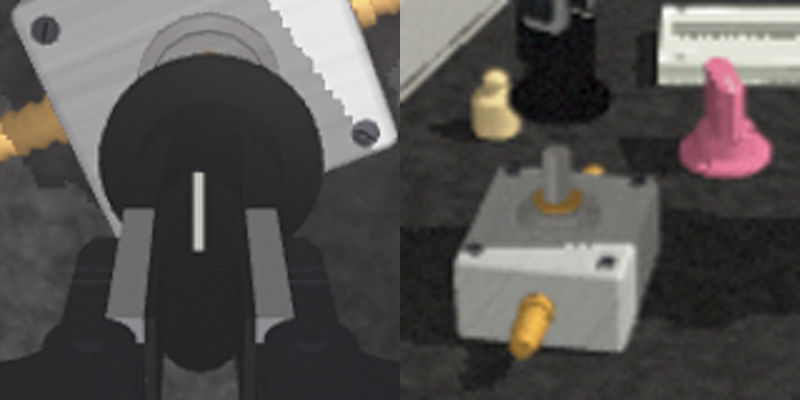

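View pics/w8.png

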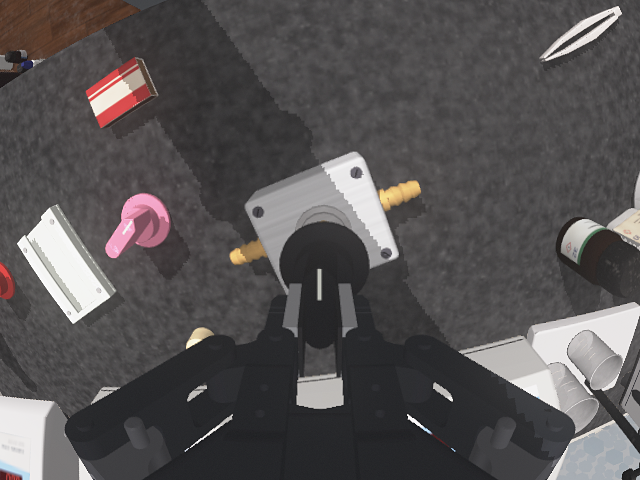

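```bash
python3 - <<'E'
from h import *
c=np.load('pics/w8.npz'); e=c['e'];R=c['RT']
def T(u,v,dz,W=False):
    X=wray(c,[[240+u*.4,200+v*.4]],e[2]+dz)[0]; return R.T@(X-e)
pts=[(98,160),(106,125),(125,95),(150,72),(180,58),(212,53),(245,60),(275,77),(300,100),(318,135),(323,165),(315,205)]
P=np.array([T(u,v,-.0165) for u,v in pts])[:,1:]
A=np.c_[2*P,np.ones(len(P))];x=np.linalg.lstsq(A,(P**2).sum(1),rcond=None)[0];print('circ',x[:2],np.sqrt(x[2]+x[:2]@x[:2]))
for q in [(199,172),(199,250),(200,372)]: print(T(*q,.0275))
d=c['d'];K=c['mtx']
def D(u,v):
    ui,vi=int(round(240+u*.4)),int(round(200+v*.4)); z=d[vi,ui]; m=(np.array([ui,vi])-[K[0,2],K[1,2]])/K[0,0]; th=np.linalg.norm(m); r=np.r_[m/th*np.tan(th),1]
    return R.T@(c['R'].T@(r*z-c['t'])-e)
for q in [(113,160),(212,70),(308,160),(185,220),(212,220)]: print('depth',D(*q))
und=e+R@np.r_[.0205,x[0],x[1]]; print('underside',und)
cc=ctrl.get_calibration('side')
for X in (und,[.571,.231,.08]):
    y=cc['R']@X+cc['t']; y=cc['mtx']@y/y[2]; print('side px',y[:2])
y=cc['R']@np.array([[.571,.231,.08],[.581,.231,.08],[.571,.241,.08]]).T+cc['t'][:,None]; print((cc['mtx']@(y/y[2])).T)
# bonnet/ valve corners again
print('valve screws',[wray(c,[q],.044)[0] for q in [(258,212),(356,173),(386,253)]])
E
```

```text
circ [0.0024 0.0005] 0.0239154054012937
[-0.0275 -0.     -0.0171]
[-0.0275 -0.     -0.0028]
[-0.0275  0.0002  0.0223]
depth [ 0.0163 -0.0183 -0.0006]
depth [ 0.014   0.0027 -0.0212]
depth [ 0.0155  0.0228 -0.0009]
depth [-0.0276 -0.0023 -0.0085]
depth [-0.0283  0.0022 -0.0089]
underside [0.5694 0.2312 0.106 ]
side px [285.5409 247.0126]
side px [285.1665 257.9469]
[[285.1665 257.9469   1.    ]
 [280.6702 257.1533   1.    ]
 [283.313  260.2632   1.    ]]
valve screws [array([0.5477, 0.1897, 0.044 ]), array([0.5361, 0.2612, 0.044 ]), array([0.5974, 0.2712, 0.044 ])]
```

The side view agrees with the wrist measurement to within half a pixel. A +1.4 mm shift along tool z is needed, then a descent in checks.

Request:
{"method": "play_rows", "body": {
  "increments": [
    {"gripper": 1, "turn": 0, "linear": [0.005, 0, 0.0014]},
    {"gripper": 1, "turn": 0, "linear": [0.01, 0, 0]},
    {"gripper": 1, "turn": 0, "linear": [0.007, 0, 0]},
    {"gripper": 1, "turn": 0, "linear": [0.003, 0, 0]},
    {"gripper": 1, "turn": 0, "linear": [0.002, 0, 0]},
    {"gripper": 1, "turn": 0, "linear": [0.002, 0, 0]},
    {"gripper": 1, "turn": 0, "linear": [0.002, 0, 0]},
    {"gripper": 1, "turn": 0, "linear": [0, 0, 0]}
  ]
}}

```text
t: 9.8
ee_pos: [0.5698, 0.2287, 0.0958]
orientation: [0.176, 1.564, -0.176]
ft_force: [-0.8, -0.1, -0.7]
finger_gap: 0.0118
```

```bash
python3 - <<'E'
from h import *
s,R=pose(); print(s['t'],s['ee_pos'],s['ft_force'],s['wrist_torque'],s['finger_gap'])
q,_=ctrl.camera('side'); save('s9',cv2.resize(q[225:315,250:340],(600,600),interpolation=cv2.INTER_CUBIC))
E
```

```text
9.8 [0.5698 0.2287 0.0958] [-0.8072 -0.0872 -0.6834] [-0.0111  0.0473  0.0439] 0.011820554988422686
```

View pics/s9.png

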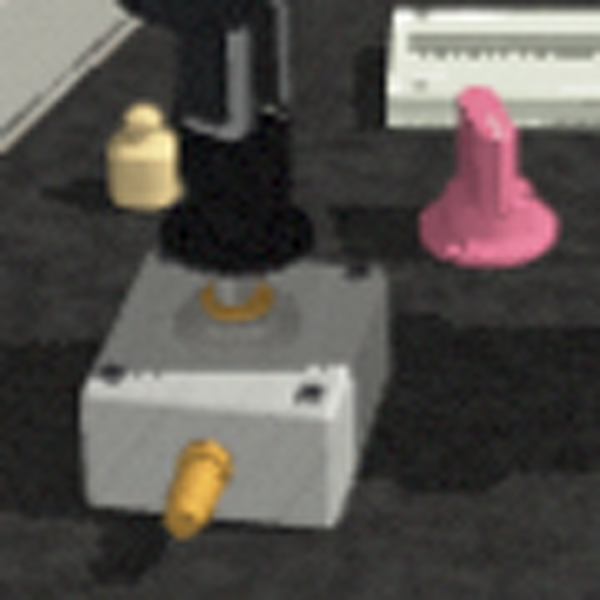

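The knob has entered the spindle by about 4.5 mm without force, and the brass ring is visible under the flange at (237,300). I'm continuing to home.

Request:
{"method": "play_rows", "body": {
  "increments": [
    {"gripper": 1, "turn": 0, "linear": [0.002, 0, 0]},
    {"gripper": 1, "turn": 0, "linear": [0.002, 0, 0]},
    {"gripper": 1, "turn": 0, "linear": [0.002, 0, 0]},
    {"gripper": 1, "turn": 0, "linear": [0.002, 0, 0]},
    {"gripper": 1, "turn": 0, "linear": [0, 0, 0]},
    {"gripper": 1, "turn": 0, "linear": [0, 0, 0]}
  ]
}}

```text
t: 10.45
ee_pos: [0.5698, 0.2287, 0.0878]
orientation: [0.176, 1.564, -0.176]
ft_force: [0.1, 0.9, 0.1]
finger_gap: 0.0119
```

```bash
python3 - <<'E'
from h import *
s,R=pose(); print(s['t'],s['ee_pos'],s['ft_force'],s['wrist_torque'],s['finger_gap'])
E
```

```text
10.45 [0.5698 0.2287 0.0878] [0.0555 0.8749 0.0877] [ 0.011  -0.033   0.0343] 0.011865758090814485
```

Request:
{"method": "play_rows", "body": {
  "increments": [
    {"gripper": 1, "turn": 0, "linear": [0.0015, 0, 0]},
    {"gripper": 1, "turn": 0, "linear": [0.0015, 0, 0]},
    {"gripper": 1, "turn": 0, "linear": [0, 0, 0]},
    {"gripper": 1, "turn": 0, "linear": [0, 0, 0]}
  ]
}}

```text
t: 10.85
ee_pos: [0.5701, 0.2288, 0.0854]
orientation: [0.176, 1.563, -0.175]
ft_force: [0.0, -0.0, 4.0]
finger_gap: 0.0117
```

Request:
{"method": "play_rows", "body": {
  "increments": [
    {"gripper": 1, "turn": 0, "linear": [0.0015, 0, 0]},
    {"gripper": 1, "turn": 0, "linear": [0.0015, 0, 0]},
    {"gripper": 1, "turn": 0, "linear": [0, 0, 0]},
    {"gripper": 1, "turn": 0, "linear": [0, 0, 0]}
  ]
}}

```text
t: 11.25
ee_pos: [0.5701, 0.2288, 0.0822]
orientation: [0.176, 1.563, -0.175]
ft_force: [-0.9, 0.2, 4.6]
finger_gap: 0.012
```

```bash
python3 - <<'E'
from h import *
s,R=pose(); print(s['t'],s['ee_pos'],s['ft_force'],s['wrist_torque'],s['finger_gap'])
q,_=ctrl.camera('side'); save('s10',cv2.resize(q[225:315,250:340],(400,400),interpolation=cv2.INTER_CUBIC))
c=ctrl.get_calibration('wrist');s,R=pose()
p,d=ctrl.camera('wrist'); np.savez('pics/w10.npz',p=p,d=d,R=c['R'],t=c['t'],mtx=c['mtx'],e=s['ee_pos'],RT=R)
save('z10',np.hstack([cv2.resize(p[200:360,240:400],(400,400),interpolation=cv2.INTER_CUBIC),cv2.resize(q[225:315,250:340],(400,400),interpolation=cv2.INTER_CUBIC)]))
E
```

```text
11.25 [0.5701 0.2288 0.0822] [-0.8851  0.1608  4.5627] [-0.0499  0.195  -0.0011] 0.011981612068953425
```

View pics/z10.png

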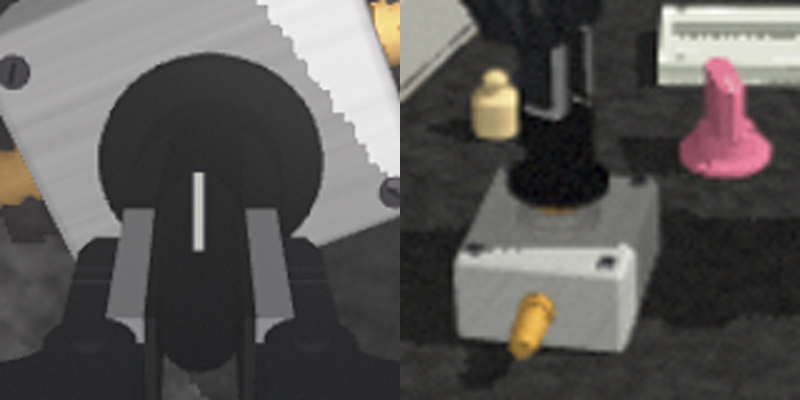

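The knob is home on the spindle and the spring force is rising (4.6 N). Next I press roughly 4 mm more.

Request:
{"method": "play_rows", "body": {
  "increments": [
    {"gripper": 1, "turn": 0, "linear": [0.0015, 0, 0]},
    {"gripper": 1, "turn": 0, "linear": [0.0015, 0, 0]},
    {"gripper": 1, "turn": 0, "linear": [0.001, 0, 0]},
    {"gripper": 1, "turn": 0, "linear": [0, 0, 0]},
    {"gripper": 1, "turn": 0, "linear": [0, 0, 0]},
    {"gripper": 1, "turn": 0, "linear": [0, 0, 0]}
  ]
}}

```text
t: 11.95
ee_pos: [0.5702, 0.2289, 0.0786]
orientation: [0.176, 1.563, -0.175]
ft_force: [-1.3, -0.5, 8.0]
finger_gap: 0.012
```

```bash
python3 - <<'E'
from h import *
s,R=pose(); print(s['t'],s['ee_pos'],s['ft_force'],s['wrist_torque'],s['finger_gap'])
q,_=ctrl.camera('side')
c=ctrl.get_calibration('wrist');s,R=pose(); print(s['ft_force'])
p,d=ctrl.camera('wrist'); np.savez('pics/w11.npz',p=p,d=d,R=c['R'],t=c['t'],mtx=c['mtx'],e=s['ee_pos'],RT=R)
save('z11',np.hstack([cv2.resize(p[200:360,240:400],(400,400),interpolation=cv2.INTER_CUBIC),cv2.resize(q[225:315,250:340],(400,400),interpolation=cv2.INTER_CUBIC)]))
e=s['ee_pos'];K=c['mtx']
def D(u,v):
    ui,vi=int(round(240+u*.4)),int(round(200+v*.4)); z=d[vi,ui]; m=(np.array([ui,vi])-[K[0,2],K[1,2]])/K[0,0]; th=np.linalg.norm(m); r=np.r_[m/th*np.tan(th),1]
    return c['R'].T@(r*z-c['t'])
P=np.array([D(u,v) for u in range(100,324,6) for v in range(55,190,6) if 75<np.hypot(u-211,v-163)<100])
P=P[np.abs(P[:,2]-np.median(P[:,2]))<.004]
A=np.c_[P[:,:2],np.ones(len(P))];x=np.linalg.lstsq(A,P[:,2],rcond=None)[0];print('flange top plane',x, 'z at axis',x@[.571,.231,1],len(P))
B=np.array([D(u,v) for u in (185,190,207,212) for v in range(200,340,10)]);print('bar top z',np.median(B[:,2]))
V=np.array([D(u,v) for u in range(40,90,6) for v in range(120,150,6)]);print('block top z (44)',np.median(V[:,2]))
E
```

```text
11.95 [0.5702 0.2289 0.0786] [-1.2853 -0.5487  7.9623] [-0.1201  0.2317  0.0216] 0.01196175046067139
[-0.4357 -0.2818  6.8177]
flange top plane [-0.      0.0478  0.0522] z at axis 0.06327272304527141 228
bar top z 0.10613530421231371
block top z (44) 0.044560386744460244
```

View pics/z11.png

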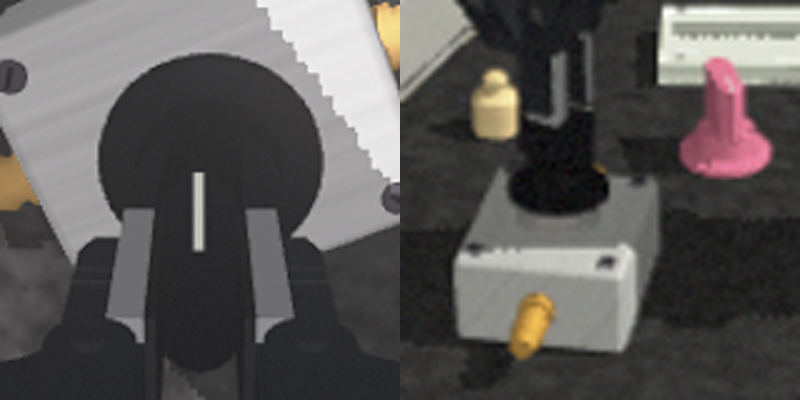

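```bash
python3 - <<'E'
from h import *
s,R=pose(); print(s['t'],s['ee_pos'],s['ft_force'],s['finger_gap'])
print(ctrl.job_done())
E
```

```text
12.05 [0.5702 0.2289 0.0786] [-0.7413 -0.3918  5.9656] 0.011869061808827297
the job is handed in; nothing more can be done
None
```

I slid the black knob out of the keeper's open end, turned it about 62° to match the spindle flat, and pushed it fully home. I then pressed it down and handed the job in at 12 s, still gripping and pressing. No verdict came back, so success rests on my own last checks:

- **Out of the keeper:** at the end of the slide the knob was at x ≈ -0.09 m in the keeper's frame, past the -0.075 m required.
- **Fully home and pressed:** by depth, the underside was at about 58 mm and the bore's end at about 72 mm. With the spindle tip at 80 mm unpressed, that is about 8 mm of the 10 mm travel.
- **Push force:** the last three readings were 8.0, 6.8 and 6.0 N. By the spring figures these mean about 6 to 9 mm of travel. They scatter and do not match the 8 mm exactly, but all are above 5 mm.
- **Flats:** the knob was set to the spindle angle I measured in the wrist picture (-12.8°), and it went on without force until it seated.
- **Tilt:** the knob leans about 0.05 rad in the grip. I did not correct this, as the limit is 0.12 rad.
- **Grip:** the fingers hold the bar at the 50 N squeeze setting, with a 12 mm opening that stayed steady throughout.
- **Bystanders:** the arm never came close to the weight, matchbox, bottle or flask, and none looked moved in the pictures. I did not measure their positions again at the end.

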